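Swap the cutter tubes and present the spare

TASK

Swing the cutter box's cover fully open and leave it open, then take the worn cutter's tube from its block stand on the bench, stand it all the way down in the box's free hole and let go of it. Then draw the long spare tube out of the box and finish still holding it, upright and still, centred over the round steel setting block with its bottom between 2 and 10 cm clear above the block. Leave the short tube in the box, the wrench, the jar and the brush tub alone.

Things in the scene. Friction and masses are not known exactly. Their poses are not given: they have to be found in the camera images.
- cutter_box: Fixed open aluminium box, 130 (x) x 200 (y) mm, 4 mm walls, rim 92 mm up. Origin: centre of its underside on the bench; x points from the tongue side (front) to the hinge side (back), y along the hinge. Inside, a block (top 40 mm up) has 3 holes at x -5, y -56, 0, +56 mm: one holds the spare, one the short tube, one is free; it varies.
- cover (a joint): Hinge angle of the cover, rad: 0 closed on the rim, about 1.57 upright, 1.9 stop (leaning back). Its stiff friction hinge (about 0.3 N m) keeps it where it is left; it may start slightly ajar. It counts as fully open beyond about 1.4 (80 degrees).
- cover_hinge (a point): Point on the hinge axis, mid-way along the box's back rim, 95.5 mm above the bench; fixed to the box. The axis runs along the box's y.
- cover_tongue (a point): Grip point on the cover's black tongue, 156 mm from the hinge axis, in the cover's plane; moves with it. The cover is a 5 mm aluminium plate, 200 mm wide, ending 132 mm from the axis; from the middle of its front edge the tongue juts 41 mm: 30 mm wide (along the hinge), 10 mm thick. The point is mid-width, mid-thickness, 24 mm out from the plate's edge.
- free_hole (a point): Centre of the mouth of the box's free hole, 40 mm above the bench. All three holes: round, 25 mm diameter, 35 mm deep (floor 5 mm above the bench), mouth chamfered 3 mm. A tube standing all the way down has its foot 35 mm below this point.
- worn_mid (a point): 82 mm tall, 22 mm diameter round tube, bare aluminium with a 25 mm tall black cap of the same diameter; the worn cutter's tube, standing in the block stand outside the box. The point is on its axis half-way up, 41 mm above its foot; z runs along the tube to the cap. Mass about 60 g.
- spare_mid (a point): 82 mm tall, 22 mm diameter round tube, bare aluminium with a 25 mm tall black cap of the same diameter; the long spare tube, standing in a hole of the box, hidden under the cover; its cap top is 87 mm above the bench, 5 mm below the rim. The point is on its axis half-way up, 41 mm above its foot; z runs along the tube to the cap. Mass about 60 g.
- short_mid (a point): 60 mm tall, 22 mm diameter round tube, bare aluminium with a 25 mm tall black cap of the same diameter; the short tube, standing in another hole of the box, to be left alone. The point is on its axis half-way up, 30 mm above its foot; z runs along the tube to the cap. Cap top 65 mm above the bench.
- stand: Fixed dark steel block, 70 x 70 x 30 mm, with one round hole in the middle, 25 mm diameter, 25 mm deep (floor 5 mm above the bench), in which the worn tube stands; 57 mm of tube stick out. Origin: centre of its underside, on the bench.
- setter_top (a point): Centre of the top of the fixed round steel setting block, 35 mm above the bench: disc 68 mm diameter and 28 mm tall with a 36 mm diameter, 7 mm tall button on it. z up.
- wrench: Bystander: steel wrench 160 mm long lying flat on the bench beyond the box. Origin: middle of its underside.
- jar: Bystander: glass jar with black cap, 64 mm diameter, 85 mm tall, far right corner. Origin: centre of its underside.
- tub: Bystander: round grey plastic tub with brushes, 104 mm diameter, about 95 mm tall, far left corner. Origin: centre of its underside.

How it is judged:
On the way, in this order (a step that is already met when the one before it is completed fails the run):
1. the cover is swung open, beyond 1.4 rad (value of joint cover above 1.4 rad), for 0.2 s.
2. the worn tube stands fully down in the free hole and is let go (horizontal distance between worn_mid and free_hole below 0.006 m and height (world z) of worn_mid below 0.052 m and angle between worn_mid's own z axis and vertical below 0.15 rad and contact force between the fingers and worn below 0.1 N), for 0.2 s.
3. the spare tube is drawn out of the box in the gripper (height (world z) of spare_mid above 0.13 m and contact force between the fingers and spare above 0.5 N), for 0.1 s.
At the end, for the whole second after the job is handed in: Cover open (>1.35 rad); worn tube in the free hole (6 mm, foot within 6 mm of the floor, tilt <0.15 rad), untouched; spare held still, upright (tilt <0.25 rad) within 30 mm of the setting block's axis, bottom 17 to 105 mm above it, touching nothing else; short tube within 10 mm of its place (value of joint cover above 1.35 rad and horizontal distance between worn_mid and free_hole below 0.006 m and height (world z) of worn_mid below 0.052 m and angle between worn_mid's own z axis and vertical below 0.15 rad and contact force between the arm and worn below 0.1 N and contact force between the fingers and spare above 0.5 N and horizontal distance between spare_mid and setter_top below 0.03 m and z of spare_mid in the frame of setter_top between 0.058 and 0.146 m and angle between spare_mid's own z axis and vertical below 0.25 rad and linear speed of spare below 0.03 m/s and contact force between spare and setter below 0.05 N and contact force between spare and stand below 0.05 N and contact force between spare and cutter_box below 0.05 N and distance of short_mid from where it was at the start of the episode below 0.01 m); the arm keeps its last pose, push and grip.
It fails at once if the wrench is disturbed (moved more than 30 mm) (distance of wrench from where it was at the start of the episode above 0.03 m).
It fails at once if the jar is disturbed (moved more than 30 mm) (distance of jar from where it was at the start of the episode above 0.03 m).
It fails at once if the brush tub is disturbed (moved more than 30 mm) (distance of tub from where it was at the start of the episode above 0.03 m).
It fails at once if the short tube is disturbed (moved more than 15 mm) (distance of short_mid from where it was at the start of the episode above 0.015 m).
It also fails if it takes over 67 s, if anything falls off the work surface, if the arm or the gripper's body presses on something with over 40 N, if the wrist force passes 120 N, or if a joint passes its speed limit or range.

ROBOT

A 7-joint arm with a two-finger parallel gripper is mounted at the origin on the work surface. World frame = base frame: x ahead of the robot, y to its left, z up, the work surface at z = 0. Lengths are in m, angles in rad, forces in N, time in s.
With the tool pointing down it reaches from about 0.4 to 0.85 m from the base axis. Payload 10.4 kg.
Tool frame: the origin (TCP) lies between the finger pads; the fingertips stand 19 mm ahead of it and the grasp point (between the pads) is the TCP (manip.tip_reach is the z of the fingertips in the tool frame, in m); z points along the fingers, y is the direction in which the jaws open and shut (so a half turn about z gives the same grasp; the last joint's range is limited). The gripper opens to 85 mm and grips with 20 to 120 N. Pads are 22 mm wide; open, the fingers measure 114 mm over their backs; the gripper's body (76 mm by 85 mm) begins 54 mm behind the grasp point. The pads swing forward as they close: fully open they stand 13 mm farther back than shut.
Start: joints at [1.254, 0.332, -0.065, 1.46, 0.022, 1.35, -0.088], TCP at [0.181, -0.598, 0.25] pointing down, gripper open.
Joint ranges: [-2.6, 2.6], [-0.5, 2.12], [-1.47, 1.34], [0.16, 2.42], [-1.27, 4.41], [0.06, 2.06], [-2.6, 2.6]. Speed limits (rad/s): [2.22, 2.22, 2.79, 2.79, 3.14, 3.14, 3.14].

INTERFACE

Orientations are given as a unit quaternion [x, y, z, w].
In Python, from workcell import sensors, cams, manip gives the robot as it stands.
- The arm moves only by the shell command python3 -m jog 'ROWS' [FORCE]. ROWS is JSON, a list of rows, each a list of 3 entries, a list of its own where there are three numbers: the shift along the world's x, y, z in m, then the turn, a rotation vector about the world's x, y, z in rad, then the opening in per cent of the stroke, from 0 (shut) to 100 (fully open). In form: [[[dx, dy, dz], [wx, wy, wz], grip], ...]. A call has 1 to 5 rows; each row shifts and turns the pose as measured when the row begins; what a row does not reach is not made up. A row lasts 1/8 s, in which the tool goes at most 62.5 mm and 10.7 degrees, less where a joint would pass 70% of its speed; a pose out of reach is approached as far as the arm can. A call with a gripper value outside its range is refused whole. The fingers move at their own pace and stop on an object; FORCE is the grip in N (left out, the last holds). Time passes only in rows, so rows that do not move let the fingers close. It gives the time, the measured TCP pose, the force and the opening at its end, in the units of the state.
- sensors.get_obs(): the state, without advancing time (a new reading comes with each control period).
- cams.camera(name): name is "scene" or "top" or "wrist"; returns (picture, depth): 480x640x3 uint8, red, green, blue; 480x640 float32, m along the optical axis (not along the pixel's ray), 0 where there is no reading.
- cams.camera_model(name): a dict with "intrinsics" (3x3 intrinsics, pixels), "k1" (the pictures are not rectified: a ray, as slopes to the right and down, at radius r is drawn at 1 + k1 r^2 times it, then the intrinsics apply), "view" (4x4, takes a point from world to camera coordinates). Camera axes: x right, y down, z forward; pixel columns grow to the right and rows downward; lengths in m; the calibration is good to about 2 mm. A picture is of the moment at which its call begins: read the wrist's pose just before it. camera_model takes no time and is no camera call; for the wrist camera it gives the pose at the moment of the call.
- manip.hand_in(): hands the job in, once; it reports no verdict.
The state is a dict: "clock": time; "joint_pos": joint angles; "joint_velocities": joint speeds; "tau": joint torques, N m; "position": TCP position; "ee_rot": TCP orientation; "ft_force": force on the tool from outside, world axes, zero at the start; "torque": the same for the moment, N m; "grip_width": opening from 0.0 (shut) to 1.0 (fully open).
Only numpy, scipy, OpenCV 4.12 (cv2) and the standard library are available. Lean on these libraries where they do the work, as an engineer would, in place of code of your own. Each camera call takes 0.05 s, during which the arm holds its last target.

## Working session

There is one attempt and no reset: what is moved stays moved. The work goes in short steps, Python scripts to look and compute and a shell command to move; the robot and the scene stay as the last step left them, time stands still between calls to the robot, and variables do not carry over. Pictures are saved under pics/ and viewed, and the job is handed in when it is done.

```bash
ls; mkdir -p pics
python3 - <<'E'
from workcell import sensors,cams,manip
import cv2
o=sensors.get_obs();print(o)
for n in("scene","top","wrist"):
    m=cams.camera_model(n);p,d=cams.camera(n)
    cv2.imwrite(f"pics/{n}0.png",p[:,:,::-1]);print(n,m)
    import numpy as np;np.savez(f"pics/{n}0.npz",p=p,d=d,K=m["intrinsics"],k1=m["k1"],V=m["view"])
E
```

```text
pics
{'clock': 0.0, 'joint_pos': array([ 1.25441192,  0.33287826, -0.06474059,  1.46092686,  0.02161249,
        1.3499103 , -0.08848345]), 'joint_velocities': array([-9.75330020e-05,  4.17074244e-05, -6.12845774e-04, -1.43052654e-04,
        7.98440693e-05,  1.00523035e-03, -2.33684442e-04]), 'tau': array([ 8.28514621e-04, -6.25438070e+01,  4.91318561e-02, -3.91607022e+01,
        1.61015731e-02,  9.82172030e-03, -5.38800850e-05]), 'position': array([ 0.18090028, -0.59788544,  0.24951894]), 'ee_rot': array([ 9.89224739e-01,  1.46403236e-01, -1.36445811e-04, -7.00040657e-04]), 'ft_force': array([-0.67504678,  0.20742388, -0.73741885]), 'torque': array([-0.03226915,  0.0601665 , -0.04636219]), 'grip_width': 0.9982253979558343}
scene {'intrinsics': array([[473.79188039,   0.        , 318.90469234],
       [  0.        , 473.79188039, 244.90863163],
       [  0.        ,   0.        ,   1.        ]]), 'k1': -0.08977723525447495, 'view': array([[-0.78463169,  0.61989778, -0.00893651,  0.48386053],
       [ 0.37986941,  0.46932564, -0.79714031, -0.18354124],
       [-0.48995138, -0.628856
[... 306 characters left out ...]
ray([[ 0.00321504, -0.99926115, -0.03829915,  0.02320463],
       [-0.99286392,  0.00137589, -0.11924488,  0.61920637],
       [ 0.11920947,  0.03840922, -0.99212592,  0.96373349],
       [ 0.        ,  0.        ,  0.        ,  1.        ]])}
wrist {'intrinsics': array([[333.06220775,   0.        , 313.80893027],
       [  0.        , 333.06220775, 235.04307551],
       [  0.        ,   0.        ,   1.        ]]), 'k1': -0.0413827996766946, 'view': array([[ 0.28934945, -0.95722131, -0.00206397, -0.622996  ],
       [-0.92331581, -0.27966799,  0.26319901, -0.0345442 ],
       [-0.25251693, -0.07425079, -0.96473935,  0.37889923],
       [ 0.        ,  0.        ,  0.        ,  1.        ]])}
```

View pics/top0.png

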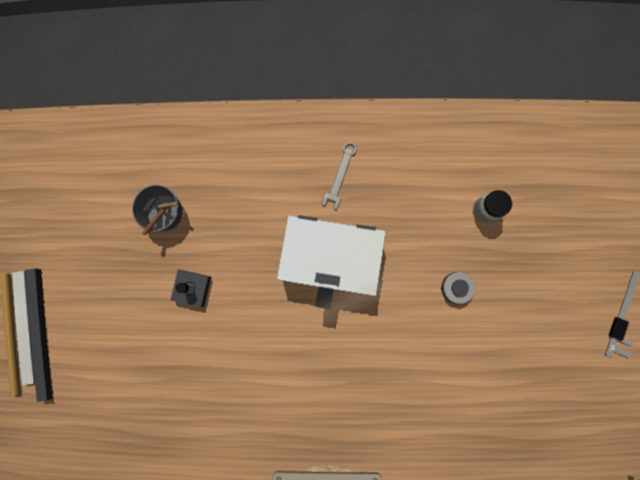

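View pics/scene0.png

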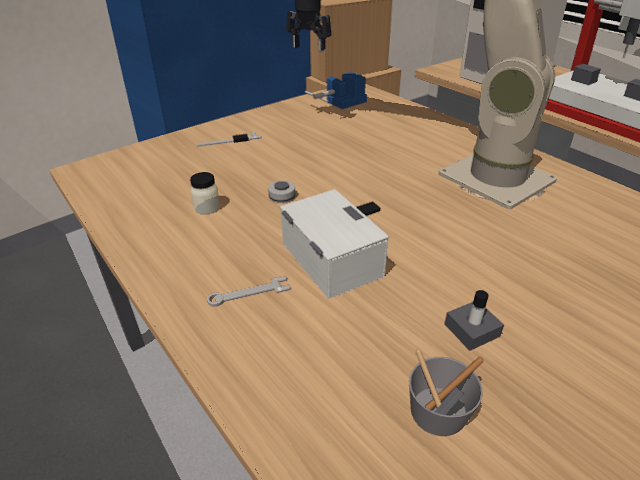

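The top view shows the box at about (330,258), its tongue toward the robot at (325,297), the stand with the worn tube at (191,289), and the setter at (459,289). Next I measure them.

```bash
cat > h.py <<'E'
import numpy as np,cv2
def load(f):
    z=np.load(f);return z["p"],z["d"],(z["K"],float(z["k1"]),z["V"])
def model(m): return (m["intrinsics"],m["k1"],m["view"])
def slopes(M,uv):
    K,k1,V=M
    return cv2.undistortPoints(np.array(uv,float).reshape(-1,1,2),K,np.array([k1,0,0,0,0.])).reshape(-1,2)
def plane(M,uv,z):
    K,k1,V=M;s=slopes(M,uv);R=V[:3,:3];c=-R.T@V[:3,3]
    d=np.c_[s,np.ones(len(s))]@R
    return c+d*((z-c[2])/d[:,2])[:,None]
def dep(M,d):
    K,k1,V=M;h,w=d.shape
    uv=np.stack(np.meshgrid(np.arange(w),np.arange(h)),-1).reshape(-1,2)
    s=slopes(M,uv);P=np.c_[s,np.ones(len(s))]*d.reshape(-1,1)
    return ((P-V[:3,3])@V[:3,:3]).reshape(h,w,3)
def proj(M,P):
    K,k1,V=M
    return cv2.projectPoints(np.array(P,float).reshape(-1,1,3),cv2.Rodrigues(V[:3,:3])[0],V[:3,3],K,np.array([k1,0,0,0,0.]))[0].reshape(-1,2)
E
python3 - <<'E'
from h import *
p,d,M=load("pics/top0.npz");W=dep(M,d)
Z=W[:,:,2]
print("bench z",np.median(Z[350:450,200:400]))
def blob(lo,hi,x0,x1,y0,y1,n):
    m=np.zeros(Z.shape,np.uint8);m[y0:y1,x0:x1]=((Z>lo)&(Z<hi))[y0:y1,x0:x1]
    c,_=cv2.findContours(m,cv2.RETR_EXTERNAL,cv2.CHAIN_APPROX_NONE)
    c=max(c,key=cv2.contourArea);P=W[m>0];print(n,cv2.contourArea(c),"mean",P.mean(0).round(4));return m,c,P
m,c,P=blob(.075,.16,265,400,205,320,"cover")
uv=c[:,0,:]
A=np.c_[P[:,:2],np.ones(len(P))];print("planefit",np.linalg.lstsq(A,P[:,2],rcond=None)[0],P[:,2].min(),P[:,2].max())
w=(p.min(2)>150).astype(np.uint8);w[:205]=0;w[310:]=0;w[:,:265]=0;w[:,400:]=0
w=cv2.morphologyEx(w,cv2.MORPH_CLOSE,np.ones((15,15),np.uint8))
c=max(cv2.findContours(w,cv2.RETR_EXTERNAL,cv2.CHAIN_APPROX_NONE)[0],key=cv2.contourArea)
b=cv2.boxPoints(cv2.minAreaRect(c));print("img box",b);ap=cv2.approxPolyDP(c,8,True)[:,0];print(ap,plane(M,ap,.098).round(4))
for lo,hi,a,n in[(.02,.034,(165,215,265,315),"stand"),(.06,.1,(165,215,265,315),"worn"),(.02,.05,(435,485,265,315),"setter"),(.031,.05,(435,485,265,315),"button"),(.02,.2,(470,520,180,235),"jar"),(.02,.2,(125,190,180,240),"tub")]:
    m,c,P=blob(lo,hi,*a,n)
    if n=="stand":
        q=plane(M,c[:,0],.03)[:,:2].astype(np.float32);r=cv2.minAreaRect(q);print(r)
    else:
        q=plane(M,c[:,0],np.median(P[:,2]))[:,:2].astype(np.float32);print(cv2.minEnclosingCircle(q),np.median(P[:,2]))
E
```

```text
bench z -0.00041523609707527765
cover 6743.5 mean [ 0.5725 -0.0087  0.0991]
planefit [-0.02715233  0.00465977  0.11471878] 0.08035827095660718 0.10751379418668738
img box [[276.51315 279.0021 ]
 [286.9587  214.58789]
 [385.47617 230.56372]
 [375.0306  294.97794]]
[[288 216]
 [278 279]
 [375 294]
 [384 231]] [[ 0.6547  0.0782  0.098 ]
 [ 0.5268  0.0971  0.098 ]
 [ 0.4974 -0.0966  0.098 ]
 [ 0.6236 -0.1161  0.098 ]]
stand 992.0 mean [0.5078 0.2971 0.0292]
((0.5080418586730957, 0.2995702922344208), (0.07342558354139328, 0.0707089975476265), 78.12016296386719)
worn 105.0 mean [0.5082 0.2984 0.0816]
((0.5078686475753784, 0.2965880036354065), 0.01414395496249199) 0.08571300875484866
setter 759.5 mean [ 0.5109 -0.2813  0.0293]
((0.5107097625732422, -0.28131383657455444), 0.03500239923596382) 0.028373405749118355
button 210.5 mean [ 0.5109 -0.2835  0.0345]
((0.5107611417770386, -0.2832837402820587), 0.018734551966190338) 0.034507051402564506
jar 884.0 mean [ 0.6796 -0.3482  0.0719]
((0.6796743869781494, -0.3436815142631531), 0.0414464995265007) 0.08255693468186245
tub 1758.0 mean [0.6837 0.3815 0.0503]
((0.6778540015220642, 0.37582579255104065), 0.05816292390227318) 0.05099420610481241
```

```bash
python3 -c "
import cv2
a=cv2.imread('pics/top0.png');cv2.imwrite('pics/topc.png',cv2.resize(a[205:315,160:500],None,fx=2.3,fy=2.3,interpolation=2))
cv2.imwrite('pics/w.png',cv2.imread('pics/scene0.png')[150:360,200:520].repeat(2,0).repeat(2,1))"
```

```text
(no output)
```

View pics/topc.png

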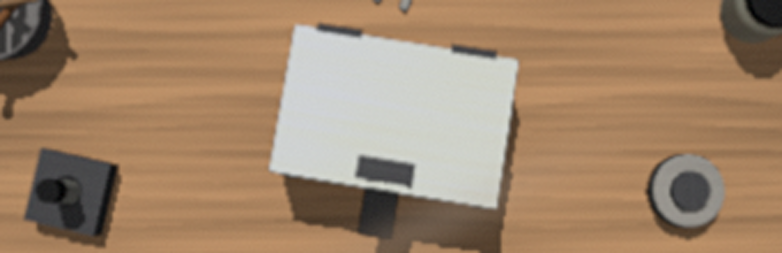

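View pics/w.png

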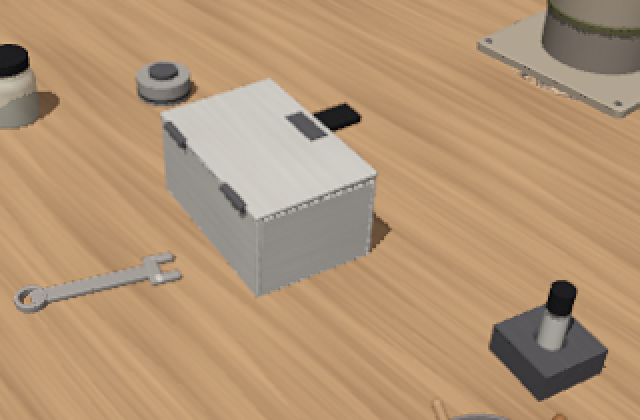

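```bash
python3 -m jog '[[[0.025,0.05,0],[0,0,-0.15],100],[[0.025,0.05,0],[0,0,-0.15],100],[[0.025,0.05,0],[0,0,-0.15],100],[[0.025,0.05,0],[0,0,0],100],[[0.025,0.05,0],[0,0,0],100]]' 20; python3 -m jog '[[[0.025,0.05,0],[0,0,0],100],[[0.025,0.05,0],[0,0,0],100],[[0.025,0.05,0],[0,0,0],100],[[0.025,0.05,0],[0,0,0],100],[[0.025,0.05,0],[0,0,0],100]]'
```

```text
clock: 0.78
position: [0.3055, -0.3426, 0.2472]
ee_rot: [0.996, -0.089, -0.001, -0.001]
ft_force: [1.3, -0.9, 0.5]
grip_width: 1.0
clock: 1.4
position: [0.4326, -0.0837, 0.2473]
ee_rot: [0.996, -0.089, -0.0, -0.0]
ft_force: [0.8, -0.4, 0.4]
grip_width: 1.0
```

```bash
python3 -m jog '[[[0.027,0.044,0],[0,0,0.02],100],[[0.027,0.044,0],[0,0,0],100],[[0,0,0],[0,0,0],100]]'
cat > shot.py <<'E'
import sys,cv2,numpy as np
from workcell import sensors,cams
def shot(n,tag):
    m=cams.camera_model(n);o=sensors.get_obs();p,d=cams.camera(n)
    cv2.imwrite(f"pics/{tag}.png",p[:,:,::-1]);np.savez(f"pics/{tag}.npz",p=p,d=d,K=m["intrinsics"],k1=m["k1"],V=m["view"]);return o
if __name__=="__main__":
    o=shot(sys.argv[1],sys.argv[2]);print(o["clock"],o["position"].round(4),o["ee_rot"].round(4))
E
python3 shot.py wrist w1
```

```text
clock: 1.78
position: [0.4884, 0.0118, 0.2475]
ee_rot: [0.997, -0.076, 0.0, -0.001]
ft_force: [-0.5, -0.2, -0.8]
grip_width: 0.999
1.775 [0.4884 0.0118 0.2475] [ 0.9971 -0.0757  0.     -0.001 ]
```

View pics/w1.png

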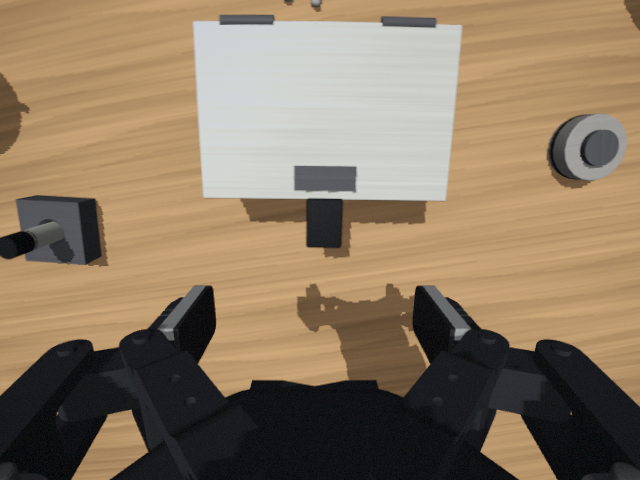

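The wrist view shows the cover corners at (194,21), (461,25), (447,199) and (204,197), and the tongue at x 307–341, y 199–247. I cast these onto the cover plane.

Run:
```python
from h import *
p,d,M=load("pics/w1.npz");W=dep(M,d)
for z in(.098,.102):print(plane(M,[(194,21),(461,25),(447,199),(204,197),(307,199),(341,199),(307,247),(341,247)],z).round(4))
print(W[100,250],W[30,300],W[185,250],W[230,324],W[205,324])
print(plane(M,[(600,148)],.035))
```

```text
[[ 0.6552  0.0772  0.098 ]
 [ 0.6229 -0.1177  0.098 ]
 [ 0.4939 -0.0996  0.098 ]
 [ 0.5259  0.0996  0.098 ]
 [ 0.5112  0.0154  0.098 ]
 [ 0.507  -0.0124  0.098 ]
 [ 0.4702  0.0219  0.098 ]
 [ 0.4658 -0.007   0.098 ]]
[[ 0.6537  0.0761  0.102 ]
 [ 0.6219 -0.116   0.102 ]
 [ 0.4948 -0.0981  0.102 ]
 [ 0.5263  0.0982  0.102 ]
 [ 0.5119  0.0152  0.102 ]
 [ 0.5077 -0.0122  0.102 ]
 [ 0.4714  0.0216  0.102 ]
 [ 0.4671 -0.0069  0.102 ]]
[0.59366956 0.04638667 0.10075665] [0.63674033 0.0008312  0.0972909 ] [0.52992383 0.05928102 0.10015295] [0.48416106 0.00522978 0.10273022] [0.50501638 0.00221198 0.10281356]
[[ 0.50938765 -0.28183047  0.035     ]]
```

```bash
python3 -m jog '[[[-0.001,-0.008,-0.05],[0,0,-0.007],100],[[0,0,-0.05],[0,0,0],100],[[0,0,-0.045],[0,0,0],100],[[0,0,-0.004],[0,0,0],30],[[0,0,0],[0,0,0],30]]' 25;python3 -m jog '[[[0,0,0],[0,0,0],20],[[0,0,0],[0,0,0],20],[[0,0,0],[0,0,0],20]]'; python3 shot.py wrist w2
```

```text
clock: 2.45
position: [0.4857, -0.005, 0.0963]
ee_rot: [0.996, -0.084, 0.001, 0.001]
ft_force: [0.7, 0.3, 0.3]
grip_width: 0.601
clock: 2.82
position: [0.4875, 0.0046, 0.1013]
ee_rot: [0.997, -0.081, 0.003, -0.004]
ft_force: [-2.5, -1.5, -3.9]
grip_width: 0.344
2.825 [0.4875 0.0046 0.1013] [ 0.9967 -0.0808  0.0031 -0.004 ]
```

View pics/w2.png

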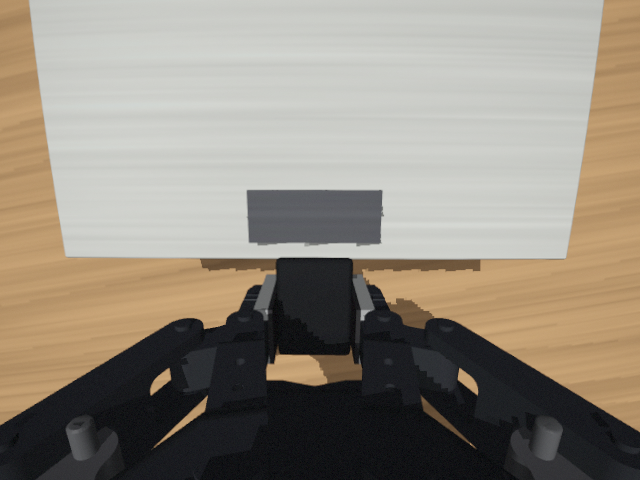

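```bash
python3 -m jog '[[[0.005,-0.001,0.033],[0,0,0],20],[[0.0105,-0.0017,0.029],[0,0,0],20],[[0.016,-0.0026,0.0266],[0,0,0],20]]'
```

```text
clock: 3.25
position: [0.5193, -0.0007, 0.1926]
ee_rot: [0.997, -0.081, 0.004, -0.005]
ft_force: [11.1, 3.7, -13.7]
grip_width: 0.341
```

```bash
python3 -m jog '[[[0.021,-0.0033,0.022],[0,0,0],20],[[0.025,-0.004,0.018],[0,0,0],20],[[0.028,-0.0045,0.0122],[0,0,0],20]]'
```

```text
clock: 3.62
position: [0.5947, -0.0131, 0.2484]
ee_rot: [0.997, -0.082, 0.005, -0.005]
ft_force: [0.4, 6.3, -12.6]
grip_width: 0.339
```

```bash
python3 -m jog '[[[0.03,-0.0047,0.003],[0,0,0],20],[[0.025,-0.004,0],[0,0,0],20],[[0.018,-0.0028,-0.001],[0,0,0],20],[[0,0,0],[0,0,0],20]]'
```

```text
clock: 4.12
position: [0.6698, -0.0254, 0.2535]
ee_rot: [0.997, -0.083, 0.004, -0.005]
ft_force: [1.3, 2.9, -4.3]
grip_width: 0.347
```

```bash
python3 shot.py scene s1; python3 shot.py top t1
```

```text
4.125 [ 0.6698 -0.0254  0.2535] [ 0.9966 -0.0827  0.0041 -0.0054]
4.175 [ 0.6694 -0.0253  0.2536] [ 0.9966 -0.0826  0.0041 -0.0053]
```

View pics/s1.png

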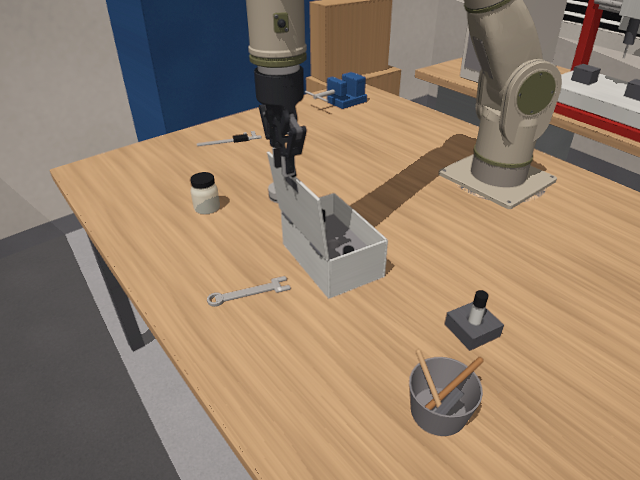

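View pics/t1.png

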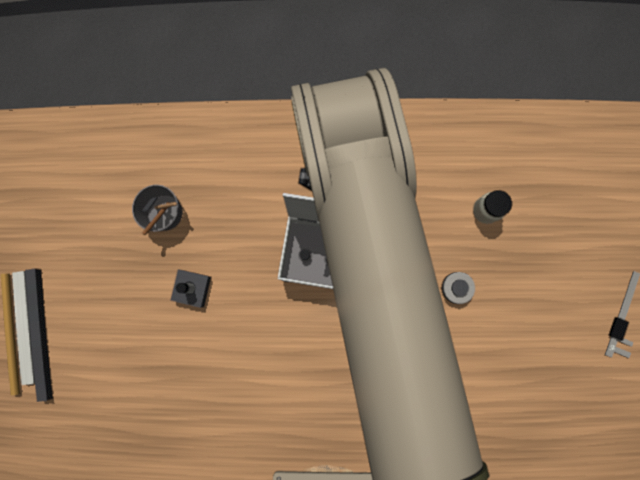

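```bash
python3 -m jog '[[[0,0,0],[0,0,0],100],[[0,0,0],[0,0,0],100],[[0,0,0.005],[0,0,0],100],[[0,0,0.05],[0,0,0],100],[[-0.03,0.03,0.03],[0,0,0.15],100]]';python3 -m jog '[[[-0.05,0.035,0],[0,0,0.17],100],[[-0.05,0.035,0],[0,0,0.17],100],[[0,0.055,0],[0,0,0.17],100],[[0,0.055,0],[0,0,0.17],100],[[0,0.05,0],[0,0,0.17],100]]'; python3 -c "
from workcell import sensors;print(sensors.get_obs()['joint_pos'].round(2))"; python3 shot.py top t2
```

```text
clock: 4.85
position: [0.6385, -0.0006, 0.3417]
ee_rot: [1.0, -0.01, 0.004, -0.003]
ft_force: [-0.6, 0.9, 0.5]
grip_width: 0.998
clock: 5.48
position: [0.5346, 0.2327, 0.3496]
ee_rot: [0.911, 0.413, 0.009, -0.002]
ft_force: [1.3, -0.8, 0.7]
grip_width: 1.004
[ 0.25  0.32 -0.94  1.39  0.26  1.54 -1.39]
5.475 [0.5346 0.2327 0.3496] [ 0.9109  0.4125  0.0089 -0.0016]
```

View pics/t2.png

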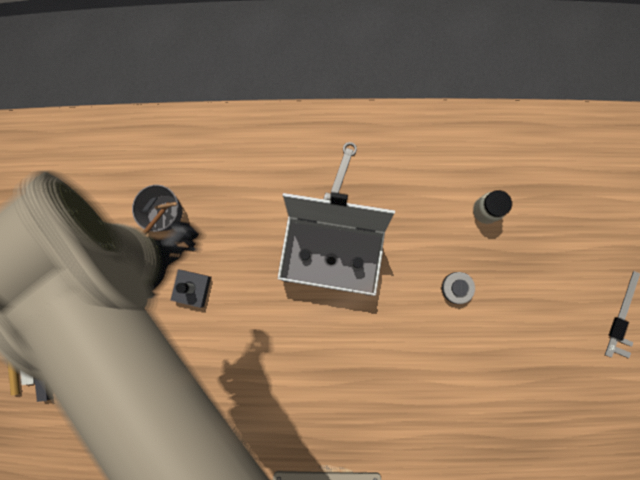

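```bash
python3 -c "
import cv2
a=cv2.imread('pics/t2.png');cv2.imwrite('pics/t2c.png',cv2.resize(a[180:310,265:405],None,fx=4.4,fy=4.4,interpolation=2)*2)"
python3 - <<'E'
from h import *
p,d,M=load("pics/t2.npz");W=dep(M,d)
b=np.array([.5745,-.0099]);u=np.array([.9874,-.158]);v=np.array([.158,.9874])
for y in(-.056,0,.056):
    q=b-.005*u+y*v;D=np.hypot(W[:,:,0]-q[0],W[:,:,1]-q[1])<.012;print(y,q,np.percentile(W[D][:,2],[5,25,50,75,95]).round(3),proj(M,[[q[0],q[1],.04]]).round(1))
E
```

```text
-0.056 [ 0.560715  -0.0644044] [0.035 0.084 0.086 0.088 0.089] [[357.1 264. ]]
0 [ 0.569563 -0.00911 ] [0.002 0.004 0.005 0.007 0.037] [[331.1 259.8]]
0.056 [0.578411  0.0461844] [0.03  0.061 0.064 0.065 0.067] [[305.2 255.7]]
```

View pics/t2c.png

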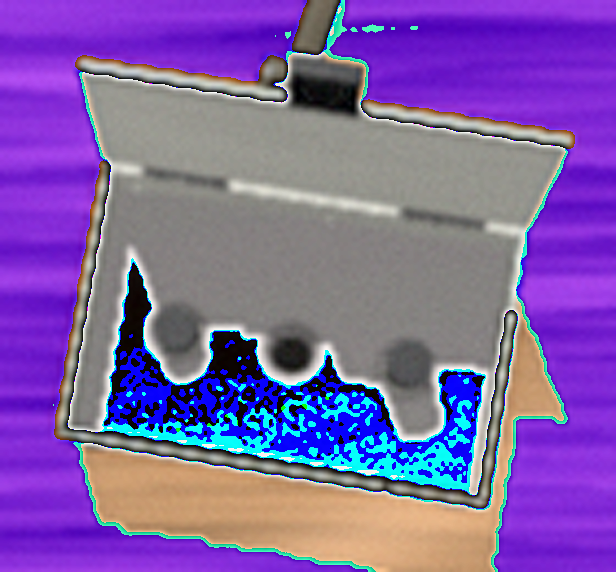

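The top view shows the cover open. The middle hole at (331,260) is free (floor 5 mm up), the short tube is at left (305,255) and the spare at right (357,264).

```bash
python3 shot.py wrist w3
```

```text
5.525 [0.5323 0.2398 0.3494] [ 0.9075  0.42    0.0092 -0.0034]
```

View pics/w3.png

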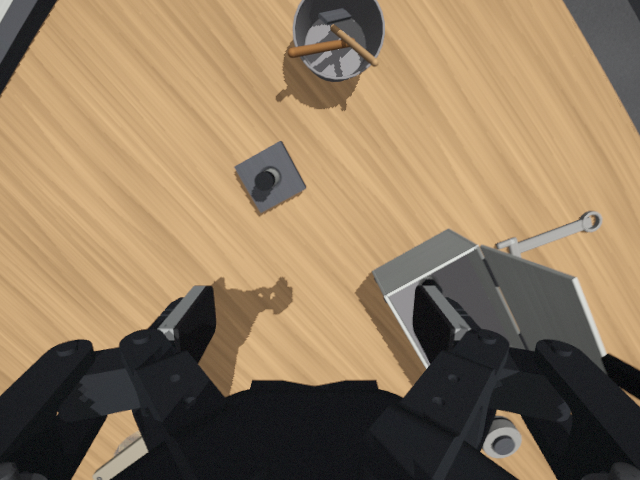

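```bash
python3 - <<'E'
from h import *
for f,a in(("top0",(165,215,265,315)),("w3",(225,315,130,225))):
    p,d,M=load(f"pics/{f}.npz");W=dep(M,d);Z=W[:,:,2];x0,x1,y0,y1=a
    for n,lo,hi,z in(("stand",.02,.1,.03),("cap",.078,.1,.087)):
        m=np.zeros(Z.shape,np.uint8);m[y0:y1,x0:x1]=((Z>lo)&(Z<hi))[y0:y1,x0:x1]
        if n=="stand":
            m=np.zeros(Z.shape,np.uint8);m[y0:y1,x0:x1]=((Z>.022)&(Z<.1))[y0:y1,x0:x1]
        c=max(cv2.findContours(m,cv2.RETR_EXTERNAL,cv2.CHAIN_APPROX_NONE)[0],key=cv2.contourArea)
        q=plane(M,c[:,0],z)[:,:2].astype(np.float32)
        print(f,n,cv2.minAreaRect(q),cv2.minEnclosingCircle(q)[0],W[m>0].mean(0).round(4),m.sum())
    m=p[y0:y1,x0:x1].max(2)<22;vv,uu=np.nonzero(m);print("dark",len(vv),uu.mean()+x0,vv.mean()+y0)
E
python3 -c "
import cv2
a=cv2.imread('pics/w3.png');cv2.imwrite('pics/w3c.png',cv2.resize(a[130:225,225:315],None,fx=6,fy=6,interpolation=2))"
```

```text
top0 stand ((0.5080937743186951, 0.29981717467308044), (0.07292105257511139, 0.0707089975476265), 78.12016296386719) (0.5084707736968994, 0.30030468106269836) [0.5079 0.2974 0.0361] 1037
top0 cap ((0.5076178908348083, 0.2991101145744324), (0.0205010324716568, 0.02120138518512249), 0.4448472261428833) (0.5084635019302368, 0.2993357181549072) [0.5082 0.3002 0.086 ] 89
dark 59 197.28813559322035 289.79661016949154
w3 stand ((0.5074533820152283, 0.3018876910209656), (0.07043582201004028, 0.0707707479596138), 77.78155517578125) (0.507460355758667, 0.30191946029663086) [0.5093 0.3018 0.0371] 2815
w3 cap ((0.507559061050415, 0.30185553431510925), (0.020637286826968193, 0.022108668461441994), 49.520599365234375) (0.5077527165412903, 0.3019838333129883) [0.5078 0.3017 0.0871] 304
dark 2 272.5 175.5
```

View pics/w3c.png

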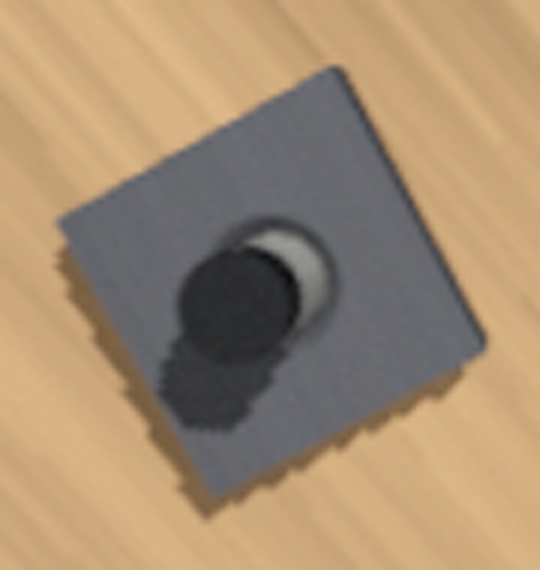

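```bash
python3 -m jog '[[[-0.01,0.03,-0.04],[0,0,0.18],100],[[-0.01,0.02,-0.05],[0,0,0.18],100],[[-0.004,0.01,-0.02],[0,0,0.18],100],[[0,0,0],[0,0,0],100],[[0,0,0],[0,0,0],100]]'; python3 shot.py wrist w4;python3 -c "
from workcell import sensors;print(sensors.get_obs()['joint_pos'].round(2))"
```

```text
clock: 6.2
position: [0.5102, 0.2971, 0.2405]
ee_rot: [0.765, 0.643, 0.011, -0.005]
ft_force: [0.7, -1.5, 0.0]
grip_width: 0.997
6.2 [0.5102 0.2971 0.2405] [ 0.7655  0.6434  0.0106 -0.0047]
[ 0.2   0.42 -1.03  1.55  0.36  1.35 -1.03]
```

View pics/w4.png

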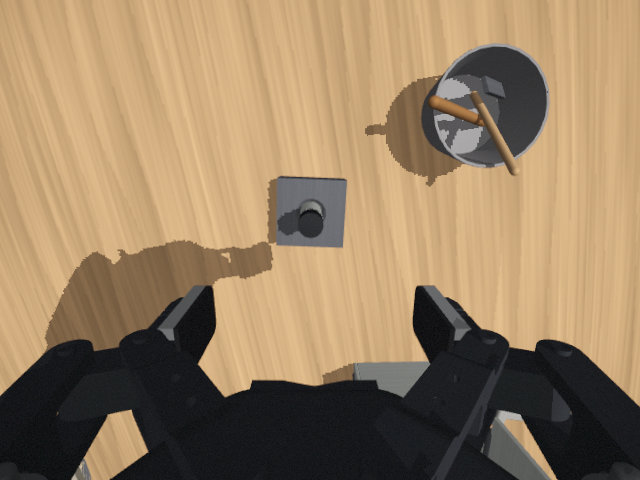

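```bash
cat > st.py <<'E'
import numpy as np
from scipy.spatial.transform import Rotation as R
from workcell import sensors
o=sensors.get_obs();r=R.from_quat(o["ee_rot"]).as_matrix();z=r[:,2]
print("t",round(o["clock"],2),"pos",o["position"].round(4),"yaw",round(np.arctan2(r[1,0],r[0,0]),3),"tiltfix",np.cross(z,[0,0,-1]).round(4),"f",o["ft_force"].round(1),"g",round(o["grip_width"],3),"j",o["joint_pos"].round(2))
E
python3 st.py
python3 - <<'E'
from h import *
p,d,M=load("pics/w4.npz");W=dep(M,d);Z=W[:,:,2];x0,x1,y0,y1=265,360,165,260
for n,lo,z in(("stand",.022,.03),("cap",.078,.087)):
    m=np.zeros(Z.shape,np.uint8);m[y0:y1,x0:x1]=((Z>lo)&(Z<.1))[y0:y1,x0:x1]
    c=max(cv2.findContours(m,cv2.RETR_EXTERNAL,cv2.CHAIN_APPROX_NONE)[0],key=cv2.contourArea)
    q=plane(M,c[:,0],z)[:,:2].astype(np.float32)
    print(n,cv2.minAreaRect(q),cv2.minEnclosingCircle(q)[0],W[m>0].mean(0).round(4),np.median(Z[m>0]),m.sum())
print(proj(M,[[.5102,.2971,.087],[.5102,.2971,.0]]))
E
```

```text
t 6.25 pos [0.5103 0.2971 0.2406] yaw 1.398 tiltfix [-0.0208  0.0105  0.    ] f [-0.  -0.1 -0.3] g 0.995 j [ 0.2   0.42 -1.03  1.55  0.36  1.35 -1.03]
stand ((0.5075751543045044, 0.3016718029975891), (0.07077224552631378, 0.07009251415729523), 77.70387268066406) (0.5075744986534119, 0.3014923632144928) [0.508  0.3041 0.0377] 0.03035684957547438 4622
cap ((0.5077925324440002, 0.3017692565917969), (0.022760093212127686, 0.020608842372894287), 80.01374053955078) (0.5078601241111755, 0.3019959330558777) [0.5078 0.3021 0.0869] 0.08711261462211356 544
[[313.70145788 229.88160259]
 [313.27745307 212.23373141]]
```

```bash
python3 -m jog '[[[-0.0026,0.0046,-0.04],[-0.021,0.0105,0.01],60],[[0,0,-0.04],[0,0,0],60],[[0,0,-0.04],[0,0,0],60],[[0,0,-0.02],[0,0,0],60],[[0,0,0],[0,0,0],60]]' 40; python3 st.py
```

```text
clock: 6.88
position: [0.5134, 0.2999, 0.1039]
ee_rot: [0.768, 0.64, 0.005, 0.003]
ft_force: [0.8, 0.8, 0.5]
grip_width: 0.598
t 6.88 pos [0.5134 0.2999 0.1039] yaw 1.389 tiltfix [-0.0012  0.0108  0.    ] f [0.8 0.8 0.5] g 0.598 j [ 0.12  0.56 -0.94  1.68  0.5   1.14 -1.14]
```

```bash
python3 -m jog '[[[-0.0057,0.0018,0],[-0.001,0.0108,0.02],60],[[0,0,0],[0,0,0],60]]'; python3 st.py; python3 shot.py wrist w5
```

```text
clock: 7.12
position: [0.5087, 0.3026, 0.107]
ee_rot: [0.762, 0.648, 0.002, 0.0]
ft_force: [0.7, -0.2, -0.1]
grip_width: 0.602
t 7.12 pos [0.5087 0.3026 0.107 ] yaw 1.409 tiltfix [-0.0021  0.0026  0.    ] f [ 0.7 -0.2 -0.1] g 0.602 j [ 0.12  0.56 -0.95  1.68  0.49  1.16 -1.12]
7.125 [0.5087 0.3026 0.107 ] [7.618e-01 6.478e-01 1.700e-03 1.000e-04]
```

View pics/w5.png

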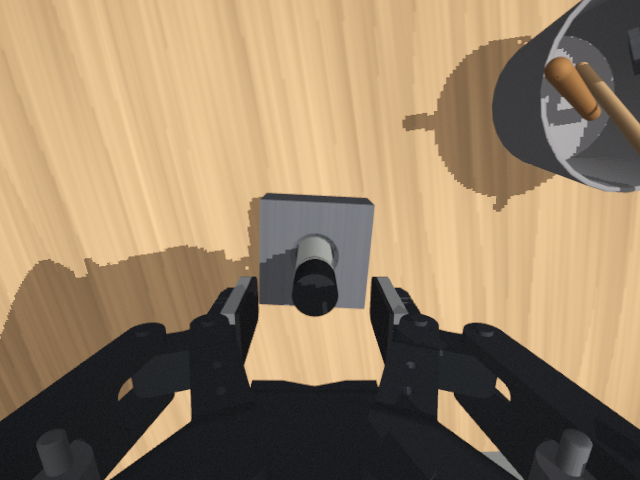

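```bash
python3 -m jog '[[[-0.001,-0.0009,-0.02],[0,0,0],60],[[0,0,-0.019],[0,0,0],60],[[0,0,0],[0,0,0],60]]'; python3 st.py
```

```text
clock: 7.55
position: [0.5082, 0.3012, 0.0657]
ee_rot: [0.762, 0.647, 0.002, 0.001]
ft_force: [0.9, 0.4, 0.2]
grip_width: 0.596
t 7.55 pos [0.5082 0.3012 0.0657] yaw 1.408 tiltfix [-0.0019  0.0039  0.    ] f [0.9 0.4 0.2] g 0.596 j [ 0.1   0.61 -0.91  1.71  0.54  1.09 -1.15]
```

```bash
python3 -m jog '[[[0,0,0.001],[-0.002,0.004,0],15],[[0,0,0],[0,0,0],15],[[0,0,0],[0,0,0],15],[[0,0,0],[0,0,0],15]]' 40; python3 st.py
```

```text
clock: 8.05
position: [0.5084, 0.3017, 0.0674]
ee_rot: [0.762, 0.647, 0.0, -0.0]
ft_force: [1.2, -0.5, -0.8]
grip_width: 0.245
t 8.05 pos [0.5084 0.3017 0.0674] yaw 1.408 tiltfix [-0.0004  0.0001  0.    ] f [ 1.2 -0.5 -0.8] g 0.245 j [ 0.09  0.61 -0.91  1.71  0.53  1.1  -1.15]
```

```bash
python3 -m jog '[[[0,0,0.03],[0,0,0],15],[[0,0,0.05],[0,0,0],15],[[0,0,0.05],[0,0,0],15],[[0.005,-0.045,0.02],[0,0,0],15],[[0.006,-0.05,0],[0,0,0],15]]'; python3 -m jog '[[[0.006,-0.05,0],[0,0,0],15],[[0.006,-0.05,0],[0,0,0],15],[[0.006,-0.05,0],[0,0,0],15],[[0.006,-0.05,0],[0,0,0],15],[[0.006,-0.05,0],[0,0,0],15]]'; python3 st.py
```

```text
clock: 8.68
position: [0.5175, 0.2088, 0.2227]
ee_rot: [0.759, 0.651, 0.001, -0.001]
ft_force: [0.6, -0.8, -1.7]
grip_width: 0.244
clock: 9.3
position: [0.5477, -0.049, 0.2248]
ee_rot: [0.759, 0.651, 0.002, 0.002]
ft_force: [0.4, -0.1, -0.9]
grip_width: 0.246
t 9.3 pos [ 0.5477 -0.049   0.2248] yaw 1.418 tiltfix [-0.0003  0.0053  0.    ] f [ 0.4 -0.1 -0.9] g 0.246 j [ 0.82  0.32 -0.96  1.66  0.27  1.3  -0.35]
```

```bash
python3 -m jog '[[[0.01,-0.03,0],[0,0.005,-0.01],15],[[0,0,0],[0,0,0],15],[[0,0,0],[0,0,0],15]]'; python3 st.py; python3 shot.py wrist w6
```

```text
clock: 9.68
position: [0.5575, -0.0844, 0.2248]
ee_rot: [0.765, 0.645, -0.0, 0.0]
ft_force: [-0.1, 0.7, -1.1]
grip_width: 0.249
t 9.68 pos [ 0.5575 -0.0844  0.2248] yaw 1.401 tiltfix [0.0009 0.0001 0.    ] f [-0.1  0.7 -1.1] g 0.249 j [ 0.84  0.35 -0.94  1.62  0.29  1.31 -0.31]
9.675 [ 0.5575 -0.0844  0.2248] [ 7.646e-01  6.445e-01 -2.000e-04  4.000e-04]
```

View pics/w6.png

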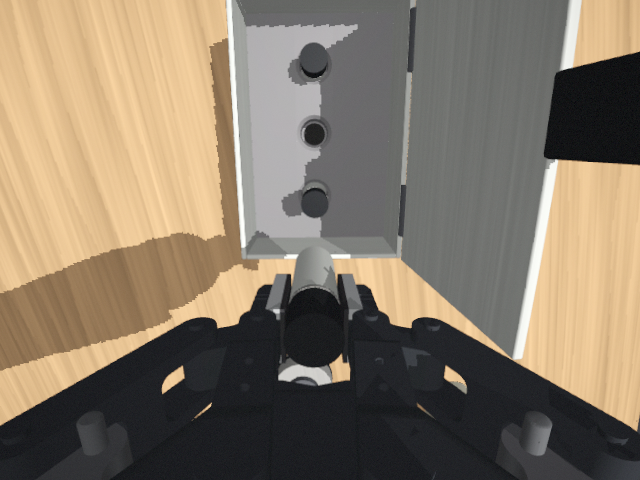

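```bash
python3 -c "
import cv2
a=cv2.imread('pics/w6.png');cv2.imwrite('pics/w6c.png',cv2.resize(a[30:230,260:370],None,fx=3,fy=3,interpolation=2)); cv2.imwrite('pics/w6d.png',cv2.resize(a[110:155,290:340],None,fx=12,fy=12,interpolation=2))"
python3 - <<'E'
from h import *
p,d,M=load("pics/w6.npz");W=dep(M,d);Z=W[:,:,2]
def reg(mask,box,z,n):
    x0,x1,y0,y1=box;m=np.zeros(Z.shape,np.uint8);m[y0:y1,x0:x1]=mask[y0:y1,x0:x1]
    c=max(cv2.findContours(m,cv2.RETR_EXTERNAL,cv2.CHAIN_APPROX_NONE)[0],key=cv2.contourArea)
    q=plane(M,c[:,0],z)[:,:2].astype(np.float32);cc,r=cv2.minEnclosingCircle(q)
    print(n,np.array(cc).round(4),round(r,4),q.mean(0).round(4),cv2.fitEllipse(q)[0:2],m.sum())
reg(Z<.036,(290,340,110,160),.039,"hole.036")
reg(Z<.03,(290,340,110,160),.037,"hole.03")
reg((Z>.055),(290,340,30,95),.065,"short")
reg((Z>.078),(290,340,170,230),.087,"spare")
print(Z[100:110,280:300].mean(),Z[150:160,270:290].mean())
E
```

```text
hole.036 [ 0.5699 -0.0081] 0.0125 [ 0.5696 -0.0079] ((0.5695459246635437, -0.007980557158589363), (0.024116327986121178, 0.024230141192674637)) 635
hole.03 [ 0.5695 -0.0081] 0.0123 [ 0.5695 -0.008 ] ((0.5695146918296814, -0.008177007548511028), (0.023511243984103203, 0.02384893223643303)) 602
short [0.5786 0.047 ] 0.0122 [0.5786 0.0466] ((0.5785871148109436, 0.04676620662212372), (0.021620113402605057, 0.023411640897393227)) 754
spare [ 0.5606 -0.063 ] 0.0115 [ 0.5607 -0.0629] ((0.560572624206543, -0.0629739761352539), (0.021156398579478264, 0.02256065420806408)) 635
0.04010667086621842 0.04023186774038358
```

View pics/w6d.png

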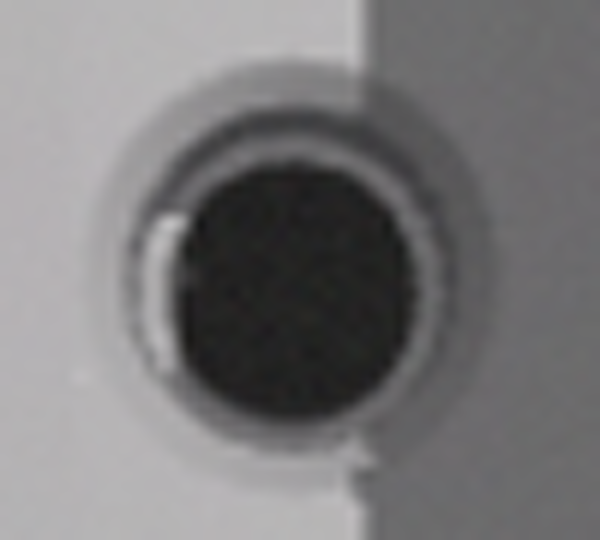

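```bash
python3 - <<'E'
from h import *
p,d,M=load("pics/w6.npz");W=dep(M,d);Z=W[:,:,2]
for z in(.240,.2444):
    m=np.zeros(Z.shape,np.uint8);m[290:375,275:350]=((Z>z-.005)&(Z<z+.012))[290:375,275:350]
    print(W[m>0].mean(0),m.sum())
# cap side edges rows: width of dark at row 300..345
g=p[:,:,:].max(2).astype(int)
for r in(300,320,335,345,355,362,366,370):print(r,g[r,275:360:3])
print(plane(M,[(314.5,340)],.2444), proj(M,[[.5575,-.0844,.2444],[.5575,-.0844,.1624]]))
E
python3 -c "
import cv2
a=cv2.imread('pics/w6.png');cv2.imwrite('pics/w6e.png',cv2.convertScaleAbs(cv2.resize(a[230:390,260:370],None,fx=4,fy=3.7,interpolation=2),alpha=2,beta=20))"
```

```text
[ 0.55680417 -0.08137749  0.24389881] 4453
[ 0.55658301 -0.08214436  0.24471566] 4049
300 [123 122  87  32  33  84  25  24  24  22  25  22  25  23  21  31  31  23
  24  28  22  92  27  34  92 102 110 124 123]
320 [36 57 41 35 23 20 30 32 30 30 31 28 29 32 29 30 33 29 30 29 20 25 30 42
 42 54 35 37 36]
335 [35 30 39 31 27 31 28 33 28 31 29 30 30 31 31 31 32 30 30 28 29 26 29 33
 40 33 36 30 36]
345 [30 34 42 30 30 30 32 33 28 33 28 32 29 30 27 32 31 32 28 33 30 32 30 36
 38 34 30 44 38]
355 [ 28  32  69  42  76  32  34  26  31  32  29  30  31  28  29  29  28  29
  28  34  32  32 201  43  66  31  32  40  40]
362 [ 29  31  84  48  95  96 103  50  29  32  30  29  30  27  33  32  29  26
  28 165 237 236 228  97 142  30  30  40  40]
366 [ 31  36  89  93  94 154 206 211 210 199 133  55  32  32  26  52  88 133
  86 222 230 238 227 229 231  51  31  42  41]
370 [ 28  66  92 184 210 210 208 209 210 212 206 209 209 210 204 212 166 137
 134 213 222 238 229 228 232 112  31  41  41]
[[ 0.55708463 -0.08403986  0.2444    ]] [[315.81991058 340.69864205]
 [315.0910663  262.1631348 ]]
```

View pics/w6e.png

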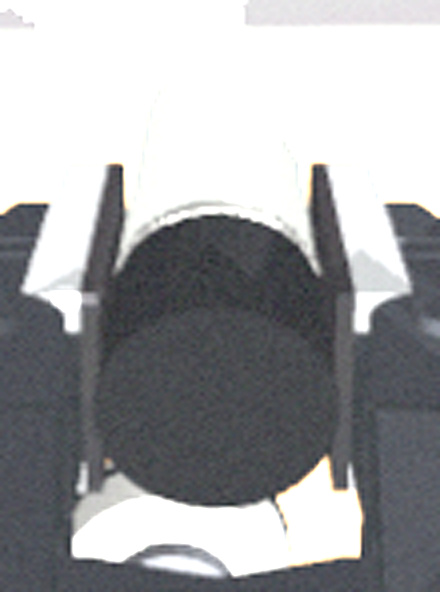

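```bash
python3 -m jog '[[[0.0064,0.038,0],[0,0,0],15],[[0.0064,0.038,0],[0,0,0],15],[[0,0,-0.03],[0,0,0],15],[[0,0,-0.03],[0,0,0],15],[[0,0,0],[0,0,0],15]]'; python3 st.py
```

```text
clock: 10.35
position: [0.5694, 0.0007, 0.1651]
ee_rot: [0.761, 0.648, 0.001, 0.001]
ft_force: [-0.3, -0.9, 0.2]
grip_width: 0.247
t 10.35 pos [0.5694 0.0007 0.1651] yaw 1.41 tiltfix [0.0012 0.0028 0.    ] f [-0.3 -0.9  0.2] g 0.247 j [ 0.67  0.43 -0.93  1.68  0.36  1.22 -0.51]
```

```bash
python3 -m jog '[[[0.001,-0.009,-0.02],[0.001,0.003,0],15],[[0,0,-0.015],[0,0,0],15],[[0,0,0],[0,0,0],15]]'; python3 st.py
```

```text
clock: 10.72
position: [0.5712, -0.0085, 0.1302]
ee_rot: [0.761, 0.648, 0.001, 0.001]
ft_force: [-0.8, -0.4, -0.5]
grip_width: 0.249
t 10.72 pos [ 0.5712 -0.0085  0.1302] yaw 1.411 tiltfix [0.0006 0.002  0.    ] f [-0.8 -0.4 -0.5] g 0.249 j [ 0.67  0.47 -0.91  1.71  0.4   1.16 -0.52]
```

```bash
python3 -m jog '[[[-0.001,0,-0.01],[0,0.002,0],15],[[0,0,-0.008],[0,0,0],15],[[0,0,0],[0,0,0],15]]'; python3 st.py; python3 shot.py wrist w7
```

```text
clock: 11.1
position: [0.5706, -0.0084, 0.1117]
ee_rot: [0.761, 0.648, 0.0, 0.001]
ft_force: [-0.1, -0.2, 0.1]
grip_width: 0.246
t 11.1 pos [ 0.5706 -0.0084  0.1117] yaw 1.411 tiltfix [0.0006 0.0009 0.    ] f [-0.1 -0.2  0.1] g 0.246 j [ 0.66  0.49 -0.9   1.73  0.42  1.13 -0.53]
11.1 [ 0.5706 -0.0084  0.1117] [7.614e-01 6.482e-01 1.000e-04 5.000e-04]
```

View pics/w7.png

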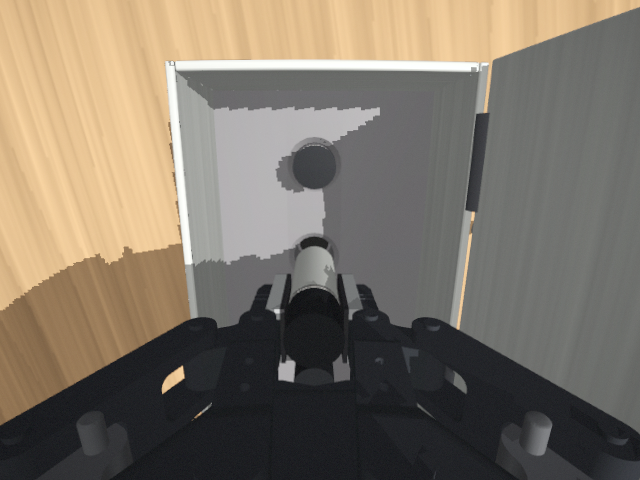

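The tube's foot at (315,245) is centred on the hole. I'll go down and watch the force.

```bash
python3 -m jog '[[[0,0,-0.01],[0,0,0],15],[[0,0,-0.008],[0,0,0],15],[[0,0,0],[0,0,0],15]]'; python3 st.py
```

```text
clock: 11.52
position: [0.5709, -0.0084, 0.093]
ee_rot: [0.761, 0.648, 0.0, 0.001]
ft_force: [-0.6, 0.6, 0.1]
grip_width: 0.242
t 11.53 pos [ 0.5709 -0.0084  0.093 ] yaw 1.411 tiltfix [0.0007 0.0018 0.    ] f [-0.6  0.6  0.1] g 0.242 j [ 0.65  0.51 -0.89  1.75  0.44  1.1  -0.54]
```

```bash
python3 -m jog '[[[-0.0005,0,-0.012],[0,0.001,0],15],[[0,0,-0.01],[0,0,0],15],[[0,0,-0.003],[0,0,0],15],[[0,0,0],[0,0,0],15]]'; python3 st.py
```

```text
clock: 12.02
position: [0.5707, -0.0083, 0.0667]
ee_rot: [0.761, 0.648, 0.0, 0.001]
ft_force: [-1.7, 0.5, 5.6]
grip_width: 0.248
t 12.03 pos [ 0.5707 -0.0083  0.0667] yaw 1.411 tiltfix [0.0008 0.0012 0.    ] f [-1.7  0.5  5.6] g 0.248 j [ 0.63  0.54 -0.86  1.76  0.47  1.05 -0.57]
```

```bash
python3 -m jog '[[[0,0,0],[0,0,0],55],[[0,0,0],[0,0,0],55],[[0,0,0],[0,0,0],55],[[0,0,0.02],[0,0,0],55],[[0,0,0.04],[0,0,0],55]]'; python3 -m jog '[[[0,0,0.05],[0,0,0],55],[[-0.006,-0.04,0.04],[0,0,0],55],[[-0.006,-0.04,0],[0,0,0],55],[[-0.006,-0.04,0],[0,0,0],55],[[0,0,0],[0,0,0],55]]'; python3 st.py;python3 shot.py wrist w8; python3 shot.py top t3
```

```text
clock: 12.65
position: [0.5692, -0.0082, 0.127]
ee_rot: [0.761, 0.648, -0.001, -0.001]
ft_force: [0.7, 0.3, -0.4]
grip_width: 0.547
clock: 13.28
position: [0.5523, -0.1295, 0.2311]
ee_rot: [0.76, 0.65, 0.002, 0.004]
ft_force: [0.7, 0.1, 0.1]
grip_width: 0.546
t 13.28 pos [ 0.5523 -0.1295  0.2311] yaw 1.415 tiltfix [0.0025 0.0083 0.    ] f [0.7 0.1 0.1] g 0.546 j [ 0.91  0.34 -0.93  1.61  0.29  1.32 -0.21]
13.275 [ 0.5523 -0.1295  0.2311] [0.76   0.6499 0.0024 0.0036]
13.325 [ 0.5527 -0.127   0.2314] [0.7591 0.651  0.0029 0.0035]
```

View pics/w8.png

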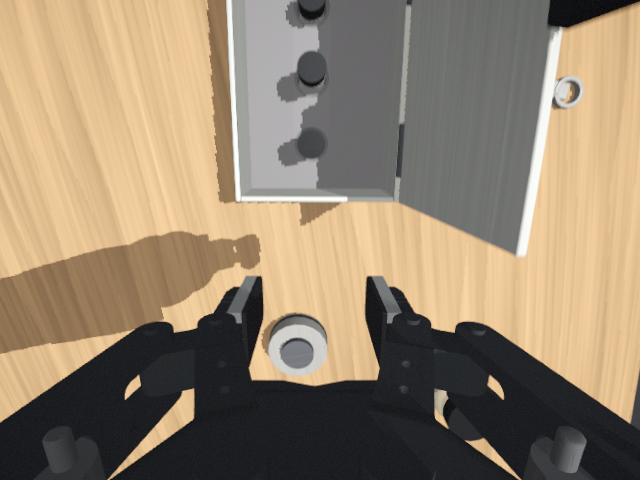

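Run:
```python
from h import *
p,d,M=load("pics/w8.npz");W=dep(M,d);Z=W[:,:,2]
def reg(mask,box,z,n):
    x0,x1,y0,y1=box;m=np.zeros(Z.shape,np.uint8);m[y0:y1,x0:x1]=mask[y0:y1,x0:x1]
    c=max(cv2.findContours(m,cv2.RETR_EXTERNAL,cv2.CHAIN_APPROX_NONE)[0],key=cv2.contourArea)
    q=plane(M,c[:,0],z)[:,:2].astype(np.float32);cc,r=cv2.minEnclosingCircle(q)
    print(n,np.array(cc).round(4),round(r,4),cv2.fitEllipse(q)[0:2],"z",np.median(Z[m>0]),m.sum())
reg((Z>.078),(290,340,40,100),.087,"worn")
reg((Z>.078),(290,340,120,175),.087,"spare")
reg((Z>.031)&(Z<.05),(260,335,305,385),.035,"button")
reg((Z>.02)&(Z<.05),(260,335,305,385),.028,"setter")
```

```text
worn [ 0.5698 -0.0086] 0.0118 ((0.5698146820068359, -0.008514272049069405), (0.021412577480077744, 0.022991066798567772)) z 0.08711363069657296 811
spare [ 0.5605 -0.0633] 0.0111 ((0.5605581402778625, -0.06321495026350021), (0.021304095163941383, 0.02144818939268589)) z 0.0872785398223399 657
button [ 0.5093 -0.2814] 0.0197 ((0.5100036859512329, -0.2817191183567047), (0.034765150398015976, 0.038501545786857605)) z 0.03504061903656609 776
setter [ 0.5111 -0.28  ] 0.0359 ((0.51068115234375, -0.2799828052520752), (0.06582334637641907, 0.07044891268014908)) z 0.028364183908348214 2553
```

```bash
python3 -m jog '[[[0.004,0.03,-0.02],[0.0025,0.008,0],55],[[0.004,0.03,-0.03],[0,0,0],55],[[0,0,-0.04],[0,0,0],55],[[0,0,0],[0,0,0],55]]'; python3 st.py
```

```text
clock: 13.88
position: [0.5617, -0.0572, 0.1421]
ee_rot: [0.756, 0.655, 0.002, 0.0]
ft_force: [-1.1, -0.1, 1.4]
grip_width: 0.554
t 13.88 pos [ 0.5617 -0.0572  0.1421] yaw 1.427 tiltfix [-0.0031  0.0039  0.    ] f [-1.1 -0.1  1.4] g 0.554 j [ 0.77  0.44 -0.92  1.72  0.37  1.17 -0.39]
```

```bash
python3 -m jog '[[[-0.0006,-0.006,-0.02],[-0.003,0.004,-0.015],55],[[0,0,-0.015],[0,0,0],55],[[0,0,0],[0,0,0],55]]'; python3 st.py
```

```text
clock: 14.25
position: [0.5627, -0.0628, 0.1086]
ee_rot: [0.761, 0.649, 0.001, 0.001]
ft_force: [-0.5, 0.4, -0.2]
grip_width: 0.547
t 14.25 pos [ 0.5627 -0.0628  0.1086] yaw 1.412 tiltfix [0.0004 0.0034 0.    ] f [-0.5  0.4 -0.2] g 0.547 j [ 0.75  0.48 -0.89  1.75  0.41  1.11 -0.43]
```

```bash
python3 -m jog '[[[-0.0015,-0.0003,-0.02],[0,0.003,0],55],[[0,0,-0.018],[0,0,0],55],[[-0.0005,0,0],[0,0,0],55]]'; python3 st.py; python3 -m jog '[[[0,0,0],[0,0,0],15],[[0,0,0],[0,0,0],15],[[0,0,0],[0,0,0],15],[[0,0,0],[0,0,0],15]]' 40; python3 st.py
```

```text
clock: 14.62
position: [0.5609, -0.0635, 0.0689]
ee_rot: [0.761, 0.649, 0.0, 0.001]
ft_force: [-0.7, -0.8, 0.2]
grip_width: 0.553
t 14.62 pos [ 0.5609 -0.0635  0.0689] yaw 1.412 tiltfix [0.0006 0.0009 0.    ] f [-0.7 -0.8  0.2] g 0.553 j [ 0.73  0.53 -0.86  1.78  0.46  1.05 -0.46]
clock: 15.12
position: [0.5616, -0.0634, 0.07]
ee_rot: [0.761, 0.649, 0.001, 0.001]
ft_force: [-0.6, -0.0, -0.8]
grip_width: 0.246
t 15.12 pos [ 0.5616 -0.0634  0.07  ] yaw 1.412 tiltfix [0.0008 0.0025 0.    ] f [-0.6 -0.  -0.8] g 0.246 j [ 0.73  0.52 -0.86  1.78  0.45  1.05 -0.46]
```

```bash
python3 -m jog '[[[0,0,0.02],[0,0,0],15],[[0,0,0.04],[0,0,0],15],[[0,0,0.05],[0,0,0],15],[[0,0,0.03],[0,0,0],15],[[-0.005,-0.03,0],[0,0,0],15]]'; python3 -m jog '[[[-0.01,-0.04,0],[0,0,0],15],[[-0.01,-0.045,0],[0,0,0],15],[[-0.01,-0.045,0],[0,0,0],15],[[-0.01,-0.04,-0.02],[0,0,0],15],[[0,0,0],[0,0,0],15]]'; python3 st.py
```

```text
clock: 15.75
position: [0.5569, -0.0898, 0.2211]
ee_rot: [0.759, 0.651, 0.002, 0.002]
ft_force: [0.4, 0.1, -0.6]
grip_width: 0.243
clock: 16.38
position: [0.5156, -0.2662, 0.2095]
ee_rot: [0.759, 0.651, 0.004, 0.006]
ft_force: [0.8, 0.3, -1.0]
grip_width: 0.248
t 16.38 pos [ 0.5156 -0.2662  0.2095] yaw 1.418 tiltfix [0.0049 0.0141 0.    ] f [ 0.8  0.3 -1. ] g 0.248 j [ 1.11  0.37 -0.87  1.62  0.3   1.28  0.03]
```

```bash
python3 -m jog '[[[-0.005,-0.0155,-0.025],[0.005,0.014,0],15],[[0,0,-0.025],[0,0,0],15],[[0,0,0],[0,0,0],15],[[0,0,0],[0,0,0],15]]'; python3 st.py; python3 shot.py top t4;python3 shot.py scene s4; python3 shot.py wrist w9
```

```text
clock: 16.88
position: [0.5134, -0.2795, 0.1653]
ee_rot: [0.758, 0.652, 0.002, 0.003]
ft_force: [0.3, -0.3, -1.6]
grip_width: 0.244
t 16.88 pos [ 0.5134 -0.2795  0.1653] yaw 1.421 tiltfix [0.0017 0.0063 0.    ] f [ 0.3 -0.3 -1.6] g 0.244 j [ 1.1   0.43 -0.85  1.65  0.34  1.21  0.03]
16.875 [ 0.5134 -0.2795  0.1653] [0.758  0.6523 0.0018 0.0027]
16.925 [ 0.5135 -0.2793  0.1653] [0.7579 0.6524 0.0018 0.0027]
16.975 [ 0.5134 -0.2795  0.1651] [0.758  0.6523 0.0018 0.0028]
```

View pics/s4.png

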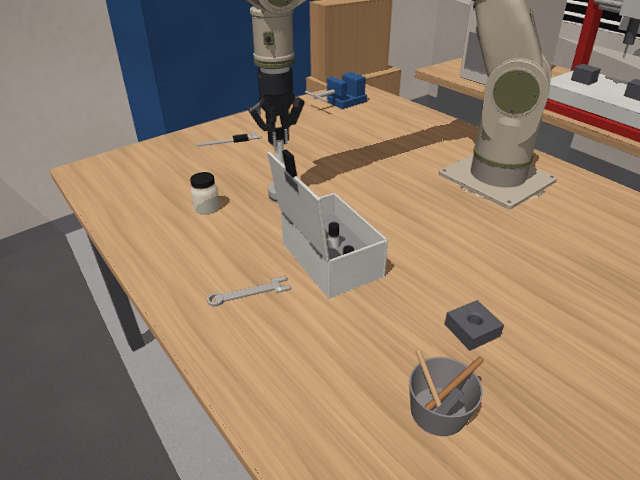

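View pics/w9.png

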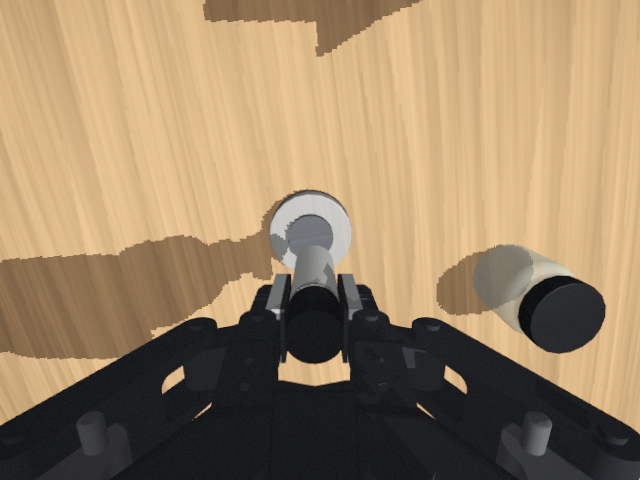

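View pics/t4.png

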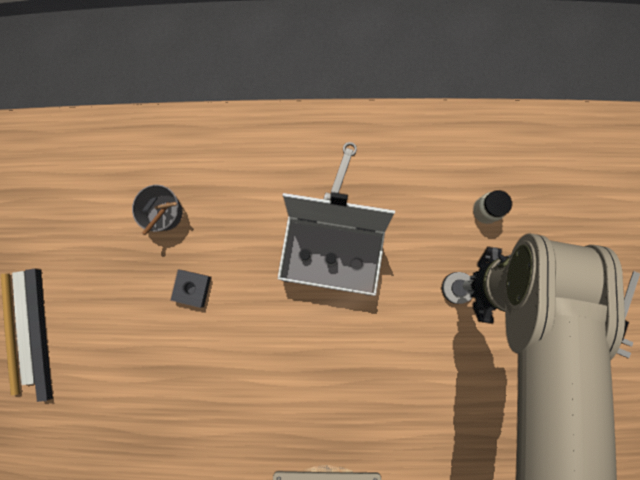

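The spare is held upright over the setter, the worn and short tubes are in the box, and the cover is open. I'll trim the last few millimetres, let it settle, and check again.

```bash
python3 -m jog '[[[-0.003,-0.002,-0.003],[0.002,0.006,0],15],[[0,0,0],[0,0,0],15],[[0,0,0],[0,0,0],15],[[0,0,0],[0,0,0],15]]'; python3 st.py
python3 - <<'E'
from h import *
p,d,M=load("pics/t4.npz");W=dep(M,d);Z=W[:,:,2]
for n,q,z in(("worn",(.5696,-.0083),.08),("short",(.5785,.0465),.058),("sparehole",(.5606,-.0632),-1)):
    D=np.hypot(W[:,:,0]-q[0],W[:,:,1]-q[1])<.016
    m=D&(Z>z);print(n,W[m].mean(0).round(4),np.median(Z[m]).round(4))
m=(Z>.12)&(Z<.27);m[:,:270]=0;m[:,400:]=0;m[:180]=0;m[300:]=0
P=W[m];b=np.array([.640,-.0205]);u=np.array([.987,-.158])
print("cover ang",np.median(np.arctan2(P[:,2]-.0955,-(P[:,:2]-b)@u)))
from workcell import sensors;print(np.abs(sensors.get_obs()["joint_velocities"]).max())
E
```

```text
clock: 17.52
position: [0.5103, -0.282, 0.1626]
ee_rot: [0.758, 0.652, -0.0, 0.0]
ft_force: [0.6, -0.3, -1.2]
grip_width: 0.246
t 17.52 pos [ 0.5103 -0.282   0.1626] yaw 1.421 tiltfix [0.0005 0.0004 0.    ] f [ 0.6 -0.3 -1.2] g 0.246 j [ 1.1   0.43 -0.85  1.65  0.34  1.21  0.03]
worn [ 0.5715 -0.0077  0.0864] 0.0866
short [0.5802 0.0472 0.0643] 0.0645
sparehole [ 0.5617 -0.0645  0.0193] 0.0069
cover ang 1.6821345338233282
0.001625773767274427
```

```bash
python3 -c "
from workcell import manip;print(manip.hand_in())"; python3 st.py
```

```text
the job is handed in; nothing more can be done
None
the job is handed in; nothing more can be done
```

The job is handed in at about 17.5 s of the 67 s allowed, and every step of the task was carried out. The hand-in reports no verdict.

**What I did:** I swung the cover open by its tongue. I stood the worn tube in the free middle hole, with its foot touching the floor at about 6 N, and let go of it. Then I drew the spare tube out and held it over the setting block.

**Last checks:**
- **Cover:** it stands at about 1.68 rad.
- **Worn tube:** its cap top is 87 mm up, so it is fully down. The wrist camera puts it within 1 mm of the hole's centre. The top camera reads about 2 mm off, which matches the calibration error.
- **Short tube:** its position agrees within about 2 mm between the wrist camera (before) and the top camera (after).
- **Spare tube:** it is upright and still, and about 1 mm from the block's axis as I measured it. Its bottom is about 6 cm above the block, and the gripper opening matches the tube's width.
- **Wrench, jar and tub:** they look unmoved in the pictures. I did not measure them.

No check failed.

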